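# Slide the butter bell between the shaker and the mill

### The job

Push the porcelain butter bell across the table with your fingertips, through the narrow gap between the blue sugar shaker and the pepper mill, until it stands wholly on the round cork mat on the other side, then move your hand clear. Keep it standing on the table all the way: do not lift or tip it and do not touch the knob on its lid. Do not knock hard against the shaker or the mill, and leave the egg cup and the mug where they are.

Things in the scene. Friction and masses are not known exactly. Their poses are not given: they have to be found in the camera images.
- butter_bell: Round white porcelain butter bell with a blue band, loose, about 0.35 to 0.6 kg: upright straight wall 90 mm in diameter from 4 to 52 mm above its underside (too wide to grip), then a low domed lid to 71 mm and a small knob to 90 mm. Origin at the centre of its underside, z up. It slides upright when pushed at a height of up to 50 mm.
- bell_knob: The blue knob on the lid of the butter bell, 22 mm in diameter, 20 mm high, rigid with the bell; origin at the centre of its underside, 70 mm above the table. Must not be touched.
- sugar_shaker: Blue glass sugar shaker with a steel dome, 66 mm in diameter, 88 mm high, stuck fast to the table, does not move. Origin at the centre of its underside. One side of the gap; it and the mill may have changed places.
- pepper_mill: Dark pepper mill with steel bands and a top button, 66 mm in diameter, 92 mm high, stuck fast to the table, does not move. Origin at the centre of its underside, 164 mm from that of the sugar shaker, so that the gap between the two is 98 mm wide.
- cork_mat: Round pale cork mat with a dark green rim, 126 mm in diameter over the rim and 1 mm thin, lying flush (nothing catches on its edge), does not move, beyond the gap from the butter bell. Origin at its centre on the table.
- egg_cup: Loose stainless steel egg cup, 50 mm in diameter, 58 mm high, standing on the table. Origin at the centre of its underside. To be left alone.
- mug: Loose white mug, 76 mm in diameter, 85 mm high, with a side handle, standing on the table. Origin at the centre of its underside. To be left alone.
Not all that is in view belongs to the job. What is shaped like the sugar_shaker but green or red is not meant. Leave any red or yellow look-alike of the pepper_mill alone.

How it is judged:
By the outcome, as a careful person would: the job done as asked, in the order asked, and still so for the second after the job is handed in, with the robot touching nothing.
It also fails if it takes over 58 s, if anything falls off the work surface, if the arm or the gripper's body presses on something with over 40 N, if the wrist force passes 120 N, or if a joint passes its speed limit or range.

### The arm

A 6-joint arm with a two-finger parallel gripper is mounted at the origin on the work surface. World frame = base frame: x ahead of the robot, y to its left, z up, the work surface at z = 0. Lengths are in m, angles in rad, forces in N, time in s.
With the tool pointing down it reaches from about 0.35 to 0.775 m from the base axis. Payload 7.3 kg.
Tool frame: the origin (TCP) lies on the centre line of the jaws, within the pads' length; the fingertips stand 22 mm ahead of it and the grasp point (between the pads) lies 3 mm ahead of it; z points along the fingers, y is the direction in which the jaws open and shut (so a half turn about z gives the same grasp; the last joint's range is limited). The gripper opens to 92 mm and grips with 3 to 60 N. Pads are 19 mm wide; open, the fingers measure 130 mm over their backs; the gripper's body (75 mm by 190 mm) begins 47 mm behind the grasp point.
Start: joints at [1.187, 0.342, 1.524, -0, 1.275, -0.146], TCP at [0.124, 0.51, 0.213] pointing down, gripper open.
Joint ranges: [-2.53, 2.53], [-0.77, 2.02], [0.04, 2.7], [-1, 4.14], [0.28, 2.66], [-3.11, 3.11]. Speed limits (rad/s): [2.57, 2.57, 3.14, 3.14, 3.14, 3.14].

### API

Orientations are given as a unit quaternion [w, x, y, z].
In Python, from bench import sense, camera, finish_job, boxes_of, cut_out, place_of gives the robot as it stands.
- The arm moves only by the tool step_arm, never from a script. Its argument "rows" is text: rows parted by semicolons, each of 7 numbers parted by spaces: the turn, a rotation vector about the tool's x, y, z in degrees, then the shift along the tool's x, y, z in cm, then the opening, from 0 (shut) to 1 (fully open). In form: ax ay az x y z claw; .... A call has 1 to 20 rows; each row shifts and turns the commanded pose from where the row before left it, along the tool's axes as they then stand; what a row does not reach is not made up. A row lasts 1/12 s, in which the tool goes at most 41.7 mm and 7.16 degrees, less where a joint would pass 70% of its speed; a pose out of reach is approached as far as the arm can. A call is refused whole if a number of a shift passes 4.17 or a number of a turn 7.16, either way. A call with a gripper value outside its range is refused whole. The fingers move at their own pace and stop on an object; "grip_force" is the grip in N (left out, the last holds). Time passes only in rows, so rows that do not move let the fingers close. It gives the time, the measured TCP pose, the force and the opening at its end, in the units of the state.
- sense(): the state, without advancing time (a new reading comes with each control period).
- camera(name): name is "scene" or "top"; returns a dict with "pixels" (480x640x3 uint8, blue, green, red), "fx", "fy", "cx", "cy" (pixels), "xyz" and "orientation" of the camera in the world. Camera axes: x right, y down, z forward; pixel columns grow to the right and rows downward; lengths in m; the calibration is good to about 2 mm. A picture is of the moment at which its call begins. There is no depth.
- finish_job(): hands the job in, once; it reports no verdict.
Trained networks look in the newest picture that a camera, given by its name, has taken for a name from the list of things; names that differ only in an ending like _2 or _b are one class to them, and where a whole thing is asked for, a point or a joint stands for the part that bears it (a point fixed in the world has none). Each returns a list of dicts, best first, with "confidence" (0 to 1); they miss things now and then, are a little off and sometimes report something else, mostly with a low value. They report only what shows in the picture. A call takes as long as a camera call. They do not tell look-alikes from the thing itself.
- boxes_of(camera, target): "point" ([column, row] in pixels, amid what is visible of it).
- cut_out(camera, target): "region" (480x640 bool, what is visible of it) and "point" ([column, row] in pixels, amid what is visible of it).
- place_of(camera, target): "point" ([column, row] in pixels: a listed point, or the origin of a listed thing).
The state is a dict: "t": time; "q": joint angles; "dq": joint speeds; "joint_torque": joint torques, N m; "position": TCP position; "orientation": TCP orientation; "contact_force": force on the tool from outside, world axes, zero at the start; "torque": the same for the moment, N m; "width": finger opening in m.
Only numpy, scipy, OpenCV 4.12 (cv2) and the standard library are available. Lean on these libraries where they do the work, as an engineer would, in place of code of your own. Each camera call takes 0.05 s, during which the arm holds its last target.

## Working session

There is one attempt and no reset: what is moved stays moved. The work goes in short steps, Python scripts to look and compute and a tool call to move; the robot and the scene stay as the last step left them, time stands still between calls to the robot, and variables do not carry over. Pictures are saved under pics/ and viewed, and the job is handed in when it is done.

Besides the shell and the picture viewer there is one more tool, called after "Call:" as name(argument=value, ...) on one line, values as JSON. step_arm: Moves the arm, as the interface text tells. Its arguments: {"type":"object","properties":{"rows":{"type":"string"},"grip_force":{"type":"number"}},"required":["rows"]}

```bash
mkdir -p pics
cat > h.py <<'E'
import numpy as np, cv2
from scipy.spatial.transform import Rotation as R
from bench import *
def ray(c,p,z=0.0):
    w,x,y,zz=c["orientation"]; M=R.from_quat([x,y,zz,w]).as_matrix()
    d=M@np.array([(p[0]-c["cx"])/c["fx"],(p[1]-c["cy"])/c["fy"],1]); o=np.array(c["xyz"])
    return o+d*(z-o[2])/d[2]
def proj(c,P):
    w,x,y,zz=c["orientation"]; M=R.from_quat([x,y,zz,w]).as_matrix()
    v=M.T@(np.array(P)-np.array(c["xyz"])); return v[0]/v[2]*c["fx"]+c["cx"],v[1]/v[2]*c["fy"]+c["cy"]
E
python3 - <<'E'
from h import *
s=sense(); print(s["t"],s["position"],s["orientation"],s["width"])
for n in ["top","scene"]:
    c=camera(n); cv2.imwrite(f"pics/{n}0.png",c["pixels"]); print(n,c["xyz"],c["fx"])
    for t in ["butter_bell","bell_knob","sugar_shaker","pepper_mill","cork_mat","egg_cup","mug"]:
        for d in place_of(n,t): print(t,np.round(d["point"],1),round(d["confidence"],2),np.round(ray(c,d["point"],0.07 if t=="bell_knob" else 0),4)[:2])
E
```

```text
0.0 [0.12346343 0.50982016 0.21272237] [-2.27845083e-04  1.18629104e-01  9.92938311e-01 -7.71012888e-04] 0.09171924040622136
top [ 0.39949791 -0.04776359  0.95513369] 454.30416045646643
butter_bell [399.1 245.5] 0.73 [ 0.5207 -0.1855]
bell_knob [320.7 271.1] 0.6 [ 0.4664 -0.0205]
bell_knob [398.4 245.3] 0.56 [ 0.5122 -0.1741]
sugar_shaker [323.  325.6] 0.94 [ 0.3591 -0.02  ]
sugar_shaker [320.7 274.1] 0.85 [ 0.4654 -0.0182]
sugar_shaker [270.8 298.1] 0.66 [0.4186 0.0875]
pepper_mill [326.9 199.4] 0.94 [ 0.6257 -0.036 ]
pepper_mill [330.9 153.8] 0.84 [ 0.7275 -0.0477]
pepper_mill [461.5 182.9] 0.61 [ 0.6521 -0.3267]
cork_mat [244.8 227.1] 0.78 [0.571  0.1416]
egg_cup [259.7 161.9] 0.69 [0.7147 0.1085]
mug [405.8 178.1] 0.57 [ 0.6669 -0.2079]
mug [258.4 163.9] 0.28 [0.7103 0.1114]
mug [398.1 247.3] 0.26 [ 0.5169 -0.1832]
scene [0.97139241 0.53341925 0.74941683] 528.4912609406626
butter_bell [302.8 224.4] 0.69 [ 0.5215 -0.1838]
bell_knob [301.2 196.9] 0.59 [ 0.5179 -0.189 ]
sugar_shaker [424.4 278. ] 0.91 [0.4244 0.0851]
sugar_shaker [409.8 233.7] 0.81 [ 0.3609 -0.0237]
sugar_shaker [368.6 261.2] 0.58 [ 0.4803 -0.014 ]
sugar_shaker [311.3 367.3] 0.46 [0.7114 0.1168]
pepper_mill [212.  214.8] 0.74 [ 0.6616 -0.3313]
pepper_mill [253.5 314.3] 0.65 [ 0.7307 -0.0368]
pepper_mill [300.8 287.6] 0.56 [ 0.6265 -0.038 ]
cork_mat [384.9 333.6] 0.57 [0.5702 0.1383]
egg_cup [307.8 366. ] 0.92 [0.7146 0.1113]
```

View pics/top0.png

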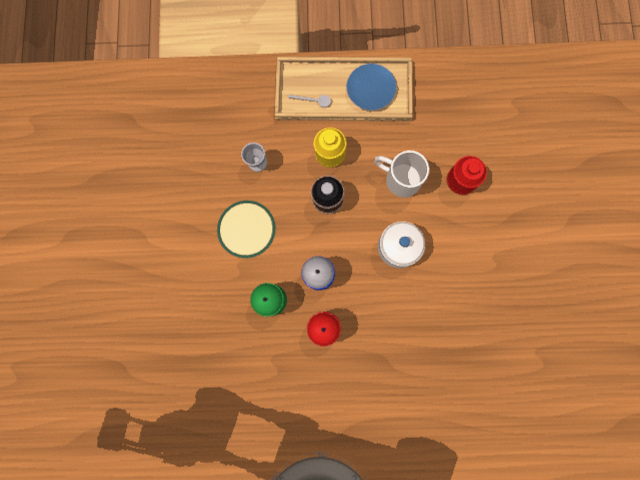

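View pics/scene0.png

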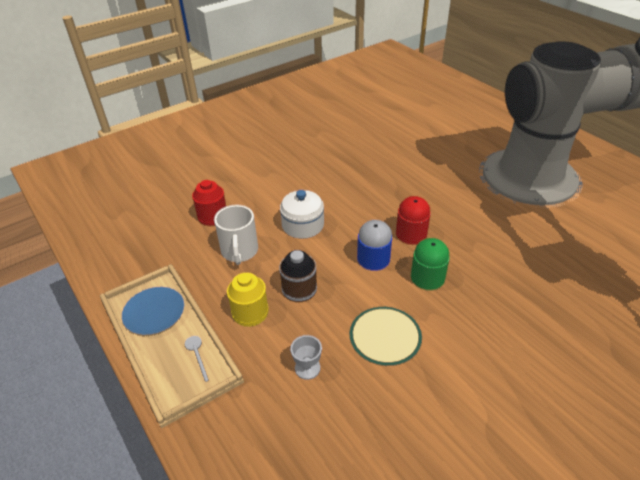

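```bash
cat > fit.py <<'E'
from h import *
from scipy.optimize import minimize
prof={"butter_bell":[(.042,0),(.045,.004),(.045,.052),(.035,.062),(.015,.07),(.011,.072),(.011,.09)],
"sugar_shaker":[(.033,0),(.033,.055),(.029,.072),(.018,.084),(.003,.088)],
"pepper_mill":[(.033,0),(.033,.055),(.028,.07),(.012,.08),(.01,.092)],
"egg_cup":[(.02,0),(.008,.015),(.025,.04),(.025,.058)],"mug":[(.038,0),(.038,.085)],
"cork_mat":[(.063,.001)]}
a=np.linspace(0,2*np.pi,60,endpoint=False)
def sil(c,t,xy):
    m=np.zeros((480*4,640*4),np.uint8); rings=[]
    w,x,y,zz=c["orientation"]; M=R.from_quat([x,y,zz,w]).as_matrix()
    for r,z in prof[t]:
        P=np.c_[xy[0]+r*np.cos(a),xy[1]+r*np.sin(a),np.full(60,z)]-np.array(c["xyz"]); v=P@M
        rings.append(np.c_[v[:,0]/v[:,2]*c["fx"]+c["cx"],v[:,1]/v[:,2]*c["fy"]+c["cy"]]*4+1.5)
    if len(rings)==1: cv2.fillPoly(m,[np.round(rings[0]).astype(int)],1)
    for p,q in zip(rings,rings[1:]):
        cv2.fillConvexPoly(m,cv2.convexHull(np.round(np.r_[p,q]).astype(np.int32)),1)
    return cv2.resize(m.astype(np.float32),(640,480),interpolation=cv2.INTER_AREA)
def fit(cs,t,guess):
    ms={}
    for n,c in cs.items():
        for d in cut_out(n,t):
            m=d["region"].astype(np.float32); s=sil(c,t,guess)
            iou=np.minimum(m,s).sum()/np.maximum(m,s).sum()
            if iou>.4 and iou>ms.get(n,(0,))[0]: ms[n]=(iou,m)
    out={}
    for k in [[n] for n in ms]+[list(ms)]:
        f=lambda p:sum(np.abs(ms[n][1]-sil(cs[n],t,p)).sum()/ms[n][1].sum() for n in k)
        r=minimize(f,guess,method="Nelder-Mead",options=dict(initial_simplex=np.array(guess)+np.array([[-.006,-.004],[.008,0],[0,.008]]),xatol=2e-4,fatol=1e-4))
        out["+".join(k)]=r.x; print(t,k,np.round(r.x,4),round(r.fun/len(k),3))
    return r.x
E
python3 - <<'E'
from fit import *
cs={n:camera(n) for n in ["top","scene"]}
g={"butter_bell":(.521,-.185),"sugar_shaker":(.467,-.018),"pepper_mill":(.626,-.037),"cork_mat":(.57,.14),"egg_cup":(.7145,.11),"mug":(.667,-.208)}
e={t:fit(cs,t,x) for t,x in g.items()}
print(np.linalg.norm(e["sugar_shaker"]-e["pepper_mill"]))
# green: 
c=cs["top"]
E
```

```text
butter_bell ['top'] [ 0.5172 -0.1843] 0.024
butter_bell ['scene'] [ 0.5217 -0.1845] 0.047
butter_bell ['top', 'scene'] [ 0.5187 -0.1847] 0.066
sugar_shaker ['top'] [ 0.4639 -0.0133] 0.035
sugar_shaker ['scene'] [ 0.4673 -0.0151] 0.044
sugar_shaker ['top', 'scene'] [ 0.465  -0.0144] 0.073
pepper_mill ['top'] [ 0.6284 -0.0367] 0.041
pepper_mill ['scene'] [ 0.6299 -0.039 ] 0.054
pepper_mill ['top', 'scene'] [ 0.629  -0.0371] 0.06
cork_mat ['top'] [0.5672 0.1402] 0.035
cork_mat ['scene'] [0.5716 0.1398] 0.048
cork_mat ['top', 'scene'] [0.5688 0.1401] 0.059
egg_cup ['top'] [0.7125 0.1137] 0.06
egg_cup ['scene'] [0.7184 0.1148] 0.061
egg_cup ['top', 'scene'] [0.7164 0.1145] 0.133
mug ['top'] [ 0.6625 -0.2009] 0.153
mug ['scene'] [ 0.6666 -0.2016] 0.048
mug ['top', 'scene'] [ 0.6647 -0.2015] 0.124
0.1655291957814056
```

Call:
step_arm(rows="0 0 7.05 0 0 0 0.39;0 0 7.05 0 0 0 0.39;0 0 7.05 0 0 0 0.39;0 0 7.05 0 0 0 0.39;0 0 7.05 0 0 0 0.39;0 0 7.05 0 0 0 0.39;0 0 7.05 0 0 0 0.39;0 0 7.05 0 0 0 0.39;0 0 7.05 0 0 0 0.39;0 0 7.05 0 0 0 0.39;0 0 7.05 0 0 0 0.39;0 0 7.05 0 0 0 0.39;0 0 0 0 0 0 0.39")

```text
t: 2.58
position: [0.1237, 0.5103, 0.2134]
orientation: [-0.0, 0.757, 0.653, 0.0]
contact_force: [0.0, -0.2, 0.2]
width: 0.0358
```

```bash
cat >> h.py <<'E'
def st():
    s=sense(); w,x,y,z=s["orientation"]; M=R.from_quat([x,y,z,w]).as_matrix()
    print("t",round(s["t"],2),"p",np.round(s["position"],4),"xhead",np.degrees(np.arctan2(M[1,0],M[0,0])).round(2),"z",M[:,2].round(4),"F",np.round(s["contact_force"],1),"w",round(s["width"],4))
    return s,M
E
python3 - <<'E'
from h import *
s,M=st()
print(M.T@(np.array([.507,-.274,.213])-s["position"]))
E
```

```text
t 2.58 p [0.1237 0.5103 0.2134] xhead 81.52 z [ 0.e+00  1.e-04 -1.e+00] F [ 0.  -0.2  0.2] w 0.0358
[-7.19169179e-01  4.94762302e-01  3.77007222e-04]
```

Call:
step_arm(rows="0 0 0 -1 3.4 0 0.39;0 0 0 -1 3.4 0 0.39;0 0 0 -1 3.4 0 0.39;0 0 0 -1 3.4 0 0.39;0 0 0 -1 3.4 0 0.39;0 0 0 -1 3.4 0 0.39;0 0 0 -1 3.4 0 0.39;0 0 0 -1 3.4 0 0.39;0 0 0 -1 3.4 0 0.39;0 0 0 -1 3.4 0 0.39;0 0 0 -3.6 1 0 0.39;0 0 0 -3.6 1 0 0.39;0 0 0 -3.6 1 0 0.39;0 0 0 -3.6 1 0 0.39;0 0 0 -3.6 1 0 0.39;0 0 0 -3.6 1 0 0.39;0 0 0 -3.6 1 0 0.39;0 0 0 -3.6 1 0 0.39;0 0 0 -3.6 1 0 0.39;0 0 0 -3.6 1 0 0.39")

```text
t: 4.25
position: [0.4933, -0.0098, 0.2136]
orientation: [0.0, 0.755, 0.656, 0.0]
contact_force: [0.7, 0.2, 0.5]
width: 0.0359
```

Run:
```python
from h import *
s,M=st()
print(M.T@(np.array([.507,-.274,.213])-s["position"]))
```

```text
t 4.25 p [ 0.4933 -0.0098  0.2136] xhead 82.03 z [ 5.e-04  1.e-04 -1.e+00] F [0.7 0.2 0.5] w 0.0359
[-0.2597782   0.05025288  0.00059719]
```

Call:
step_arm(rows="0 0 0 -3.7 0.7 0 0.39;0 0 0 -3.7 0.7 0 0.39;0 0 0 -3.7 0.7 0 0.39;0 0 0 -3.7 0.7 0 0.39;0 0 0 -3.7 0.7 0 0.39;0 0 0 -3.7 0.7 0 0.39;0 0 0 -3.7 0.7 0 0.39;0 0 0 0 0 3.5 0.39;0 0 0 0 0 3.5 0.39;0 0 0 0 0 3.5 0.39;0 0 0 0 0 0 0.39;0 0 0 0 0 0 0.39")

```text
t: 5.25
position: [0.504, -0.2708, 0.1075]
orientation: [-0.002, 0.755, 0.656, -0.0]
contact_force: [0.2, 0.3, 0.7]
width: 0.0356
```

Run:
```python
from h import *
s,M=st()
for n in ["top","scene"]:
    c=camera(n); im=c["pixels"].copy()
    for P in [(0,.018,.022),(0,-.018,.022),(0,.037,.022),(0,-.037,.022)]:
        u,v=proj(c,s["position"]+M@np.array(P)); cv2.circle(im,(int(round(u)),int(round(v))),1,(0,0,255),-1)
    x0,y0=(330,150) if n=="top" else (170,100)
    cv2.imwrite(f"pics/{n}1.png",cv2.resize(im[y0:y0+180,x0:x0+200],None,fx=3,fy=3))
```

```text
t 5.25 p [ 0.504  -0.2708  0.1075] xhead 81.92 z [-0.0031  0.0024 -1.    ] F [0.2 0.3 0.7] w 0.0356
```

View pics/top1.png

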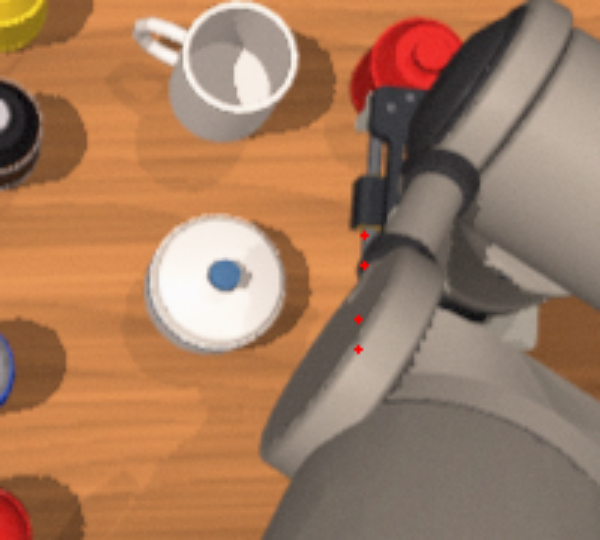

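View pics/scene1.png

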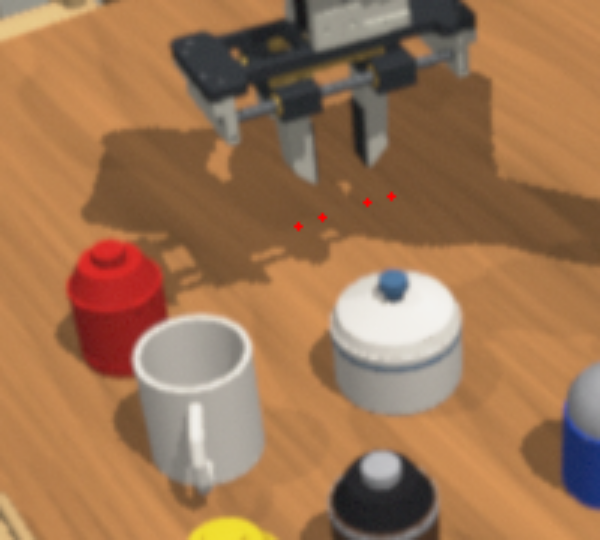

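Run:
```python
from h import *
s,M=st()
n="scene"
c=camera(n); im=c["pixels"].copy(); print(s["q"],s["dq"],c["xyz"])
s,M=st()
for k in np.arange(-.06,.025,.02):
  for y in (-.018,.018):
    u,v=proj(c,s["position"]+M@np.array((0,y,k+.002))); cv2.circle(im,(int(round(u)),int(round(v))),1,(0,0,255) if k<.015 else (0,255,0),-1)
x0,y0=(200,80)
cv2.imwrite(f"pics/{n}2.png",cv2.resize(im[y0:y0+100,x0:x0+133],None,fx=6,fy=6))
```

```text
t 5.35 p [ 0.506  -0.272   0.1106] xhead 81.88 z [ 0.0028 -0.0019 -1.    ] F [ 0.8 -0.2 -0. ] w 0.0355
[-6.26636353e-01  5.26594955e-01  1.53056869e+00  8.79174710e-05
  1.08104694e+00 -4.84995388e-01] [ 0.00295236 -0.01981432 -0.00740594  0.00052807 -0.00933573  0.00715232] [0.97139241 0.53341925 0.74941683]
t 5.4 p [ 0.5062 -0.2721  0.111 ] xhead 81.86 z [ 0.0037 -0.0026 -1.    ] F [ 1.3 -0.3  0.2] w 0.0359
```

View pics/scene2.png

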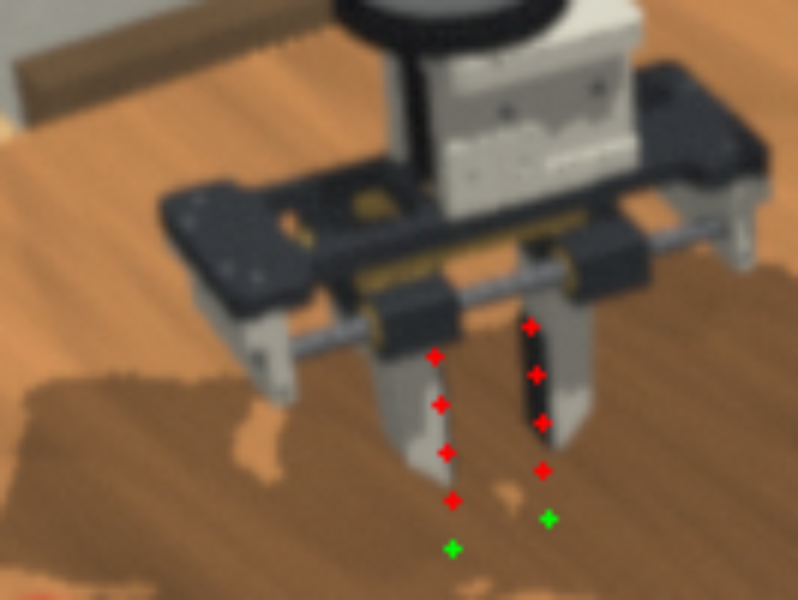

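Run:
```python
from h import *
s,M=st()
n="top"
c=camera(n); im=c["pixels"].copy()
cv2.imwrite(f"pics/{n}2.png",cv2.resize(im[165:255,420:540],None,fx=6.5,fy=6.5,interpolation=cv2.INTER_CUBIC))
```

```text
t 5.4 p [ 0.5062 -0.2721  0.111 ] xhead 81.86 z [ 0.0037 -0.0026 -1.    ] F [ 1.3 -0.3  0.2] w 0.0359
```

View pics/top2.png

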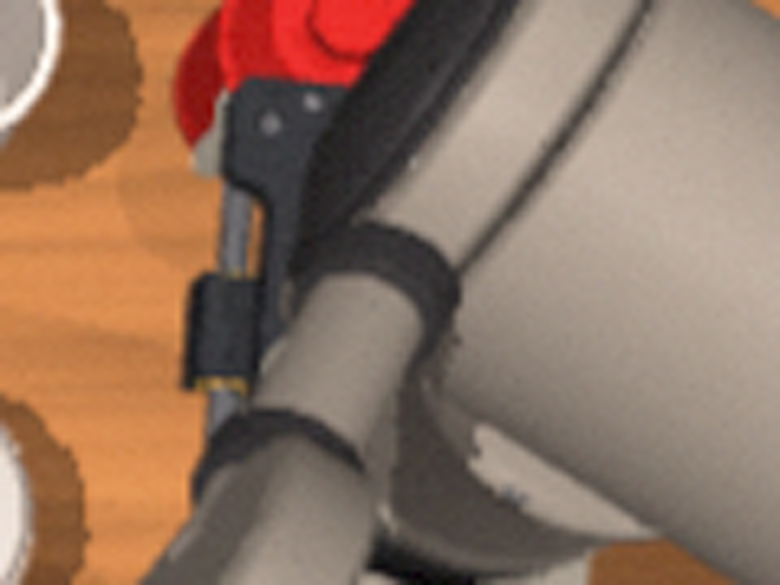

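```bash
cat >> h.py <<'E'
def tri(ct,pt,cs,ps):
    a0=np.array(ct["xyz"]);a1=ray(ct,pt)-a0;b0=np.array(cs["xyz"]);b1=ray(cs,ps)-b0
    k,*_=np.linalg.lstsq(np.c_[a1,-b1],b0-a0,rcond=None)
    p,q=a0+k[0]*a1,b0+k[1]*b1
    return (p+q)/2,np.linalg.norm(p-q)
E
python3 - <<'E'
from h import *
ct=camera("top");cs=camera("scene");s,M=st()
for pt,ps in [((450.8,190.4),(246.7,145.8)),((448.8,224.7),(276.3,136.3)),((451,207.5),(264.7,139.7))]:
    P,e=tri(ct,pt,cs,ps); print(P.round(4),e.round(4),"tool",(M.T@(P-s["position"])).round(4))
E
```

```text
t 5.55 p [ 0.5057 -0.2718  0.1104] xhead 81.83 z [ 0.0029 -0.002  -1.    ] F [0.4 0.1 1. ] w 0.0359
[ 0.5909 -0.2534  0.1891] 0.0036 tool [ 0.0301  0.0819 -0.0785]
[ 0.53   -0.2447  0.1912] 0.002 tool [ 0.0301  0.0205 -0.0808]
[ 0.5572 -0.2481  0.1933] 0.0033 tool [ 0.0306  0.0478 -0.0828]
```

Call:
step_arm(rows="0 0 0 0 0 2 0.39;0 0 0 0 0 2 0.39;0 0 0 0 0 1.5 0.39;0 0 0 0 0 1.5 0.39;0 0 0 0 0 0.5 0.39;0 0 0 0 0 0 0.39;0 0 0 0 0 0 0.39;0 0 0 0 0 0 0.39")

```text
t: 6.22
position: [0.5055, -0.2718, 0.0347]
orientation: [0.001, 0.756, 0.655, 0.0]
contact_force: [0.1, -0.3, 0.4]
width: 0.0357
```

Run:
```python
from h import *
s,M=st()
n="scene"
c=camera(n); im=c["pixels"].copy()
s,M=st()
x0,y0=(190,80)
cv2.imwrite(f"pics/{n}3.png",cv2.resize(im[y0:y0+160,x0:x0+200],None,fx=4,fy=3.75))
```

```text
t 6.22 p [ 0.5055 -0.2718  0.0347] xhead 81.78 z [ 0.0019 -0.0013 -1.    ] F [ 0.1 -0.3  0.4] w 0.0357
t 6.27 p [ 0.5055 -0.2718  0.0347] xhead 81.78 z [ 0.0019 -0.0013 -1.    ] F [ 0.5  0.1 -0.5] w 0.036
```

View pics/scene3.png

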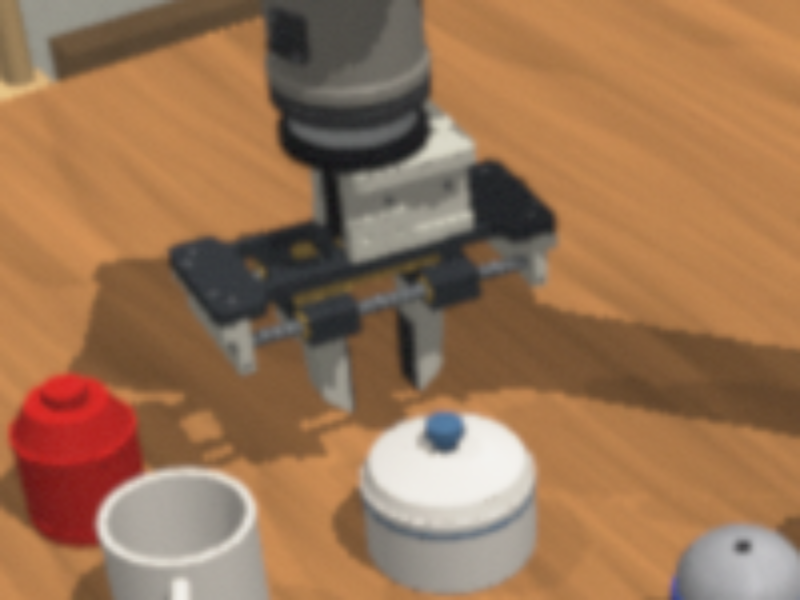

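Call:
step_arm(rows="0 0 0 0 0 0.3 0.39;0 0 0 0 0 0.3 0.39;0 0 0 0 0 0.3 0.39;0 0 0 0 0 0.1 0.39;0 0 0 0 0 0 0.39;0 0 0 0 0 0 0.39")

```text
t: 6.77
position: [0.5047, -0.2712, 0.0232]
orientation: [-0.0, 0.756, 0.655, 0.0]
contact_force: [0.0, -0.0, 1.2]
width: 0.0358
```

Call:
step_arm(rows="0 0 0 0 0 0.1 0.39;0 0 0 0 0 0 0.39;0 0 0 0 0 0.1 0.39;0 0 0 0 0 0 0.39;0 0 0 0 0 0.1 0.39;0 0 0 0 0 0 0.39;0 0 0 0 0 0 0.39")

```text
t: 7.35
position: [0.5047, -0.2713, 0.0203]
orientation: [-0.0, 0.756, 0.655, 0.0]
contact_force: [0.3, 0.1, 1.3]
width: 0.0357
```

Call:
step_arm(rows="0 0 0 0 0 0.1 0.39;0 0 0 0 0 0 0.39;0 0 0 0 0 0.1 0.39;0 0 0 0 0 0 0.39;0 0 0 0 0 0 0.39")

```text
t: 7.77
position: [0.5047, -0.2713, 0.0183]
orientation: [-0.0, 0.756, 0.655, 0.0]
contact_force: [-0.2, 0.1, -0.7]
width: 0.0357
```

Run:
```python
from h import *
n="scene"
c=camera(n); im=c["pixels"].copy()
s,M=st()
for k in (-.03,-.02,-.01,0,.01,.02):
  for y in (-.018,.018):
    u,v=proj(c,s["position"]+M@np.array((.0095,y,k))); cv2.circle(im,(int(round(u)),int(round(v))),0,(0,0,255) if k!=0 else (0,255,0),-1)
x0,y0=(230,130)
cv2.imwrite(f"pics/{n}4.png",cv2.resize(im[y0:y0+75,x0:x0+100],None,fx=8,fy=8,interpolation=cv2.INTER_NEAREST))
```

```text
t 7.82 p [ 0.5048 -0.2713  0.0184] xhead 81.78 z [-0.e+00  1.e-04 -1.e+00] F [-0.1  0.6  0.8] w 0.0359
```

View pics/scene4.png

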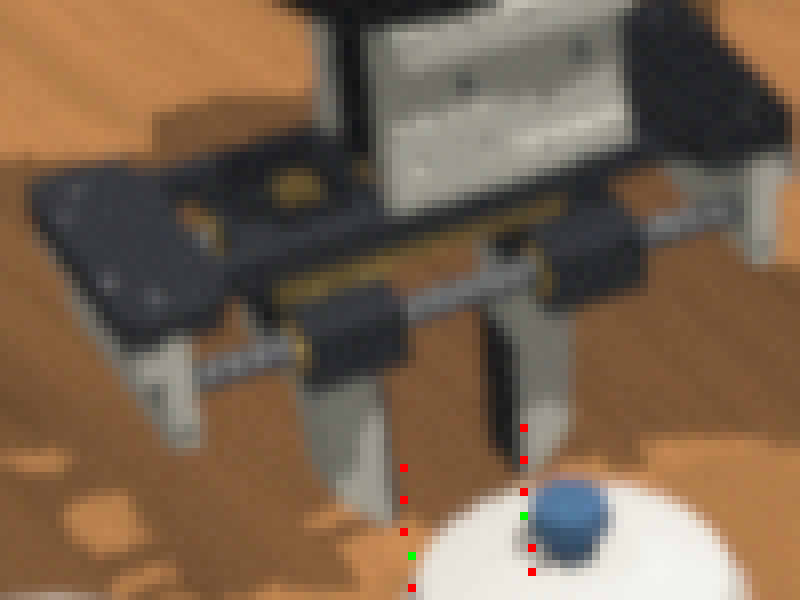

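Call:
step_arm(rows="0 0 0 0 0 0.1 0.39;0 0 0 0 0 0.1 0.39;0 0 0 0 0 0.1 0.39;0 0 0 0 0 0.1 0.39;0 0 0 0 0 0 0.39;0 0 0 0 0 0 0.39")

```text
t: 8.32
position: [0.5047, -0.2713, 0.0143]
orientation: [-0.0, 0.756, 0.655, 0.0]
contact_force: [-0.1, 0.8, -0.4]
width: 0.0355
```

Call:
step_arm(rows="0 0 0 0 0 0.1 0.39;0 0 0 0 0 0.1 0.39;0 0 0 0 0 0.1 0.39;0 0 0 0 0 0.1 0.39;0 0 0 0 0 0 0.39;0 0 0 0 0 0 0.39")

```text
t: 8.82
position: [0.5047, -0.2713, 0.0103]
orientation: [-0.0, 0.756, 0.655, 0.0]
contact_force: [0.5, -0.8, 0.0]
width: 0.0356
```

Call:
step_arm(rows="0 0 0 0 0 -0.8 0.39;0 0 0 0 0 -0.7 0.39;0 0 0 1 0.1 0 0.39;0 0 0 1 0 0 0.39;0 0 0 0.8 0 0 0.39;0 0 0 0 0 0 0.39;0 0 0 0 0 0 0.39")

```text
t: 9.4
position: [0.5098, -0.2427, 0.0253]
orientation: [-0.0, 0.755, 0.655, -0.0]
contact_force: [1.6, -0.8, 0.2]
width: 0.0356
```

Run:
```python
from h import *
s,M=st()
for n,(x0,y0) in {"scene":(230,130),"top":(370,190)}.items():
    c=camera(n); im=c["pixels"]
    cv2.imwrite(f"pics/{n}5.png",cv2.resize(im[y0:y0+110,x0:x0+140],None,fx=5,fy=5,interpolation=cv2.INTER_CUBIC))
```

```text
t 9.4 p [ 0.5098 -0.2427  0.0253] xhead 81.87 z [-4.e-04  3.e-04 -1.e+00] F [ 1.6 -0.8  0.2] w 0.0356
```

View pics/scene5.png

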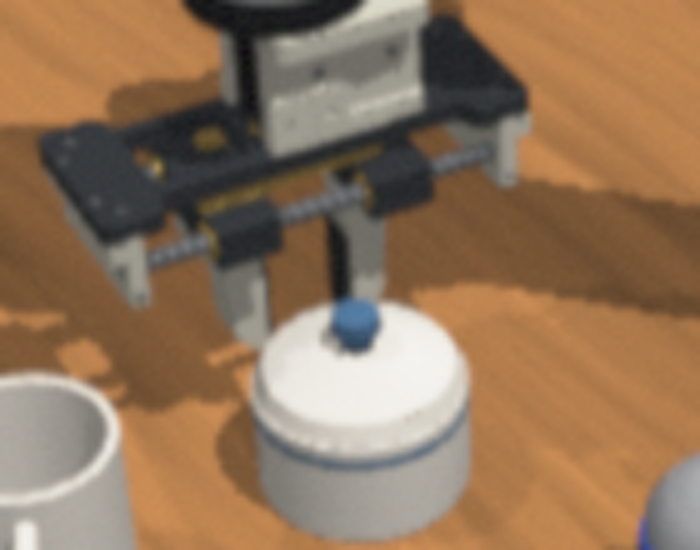

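View pics/top5.png

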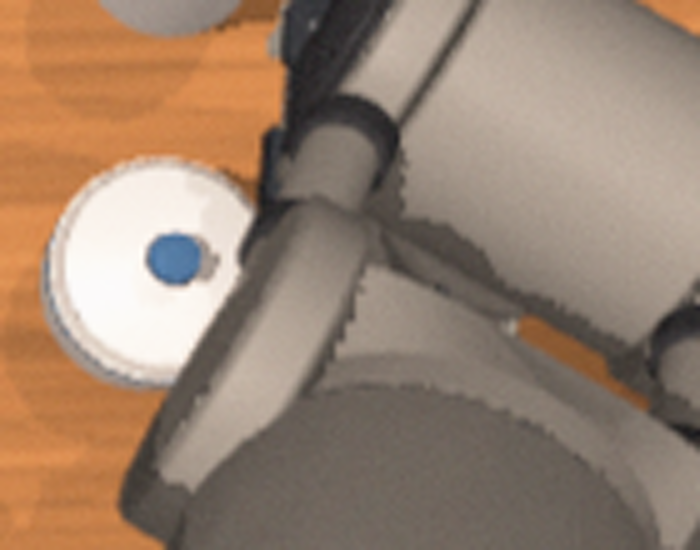

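Call:
step_arm(rows="0 0 0 0.25 0 0 0.39;0 0 0 0.25 0 0 0.39;0 0 0 0.25 0 0 0.39;0 0 0 0.25 0 0 0.39;0 0 0 0.25 0 0 0.39;0 0 0 0.25 0 0 0.39;0 0 0 0.25 0 0 0.39;0 0 0 0.25 0 0 0.39;0 0 0 0 0 0 0.39")

```text
t: 10.25
position: [0.5127, -0.2234, 0.0254]
orientation: [-0.0, 0.756, 0.655, 0.0]
contact_force: [0.1, -0.4, 0.4]
width: 0.0355
```

```bash
cat > look.py <<'E'
import sys
from fit import *
def run(tag,guess):
    s,M=st(); cs={n:camera(n) for n in ["top","scene"]}
    for n,c in cs.items():
        im=c["pixels"]; P=proj(c,[*guess,.04]); x0=int(np.clip(P[0]-80,0,480)); y0=int(np.clip(P[1]-75,0,360))
        cv2.imwrite(f"pics/{n}{tag}.png",cv2.resize(im[y0:y0+120,x0:x0+160],None,fx=4,fy=4,interpolation=cv2.INTER_CUBIC))
    e=fit(cs,"butter_bell",guess)
    d=M.T@np.array([*(e-s["position"][:2]),0]); print("bell in tool",d.round(4))
    for n in cs: print(n,"knob",[ (ray(cs[n],q["point"],.07)[:2].round(4),round(q["confidence"],2)) for q in place_of(n,"bell_knob")][:3])
run(sys.argv[1],(float(sys.argv[2]),float(sys.argv[3])))
E
python3 look.py 6 .521 -.173
```

```text
t 10.25 p [ 0.5127 -0.2234  0.0254] xhead 81.79 z [ 1.e-04  3.e-04 -1.e+00] F [ 0.1 -0.4  0.4] w 0.0355
butter_bell ['top'] [ 0.5204 -0.1655] 0.73
butter_bell ['scene'] [ 0.5219 -0.1734] 0.052
butter_bell ['top', 'scene'] [ 0.5211 -0.1725] 0.409
bell in tool [0.0516 0.001  0.    ]
top knob [(array([ 0.5156, -0.1737]), 0.38)]
scene knob [(array([ 0.5212, -0.178 ]), 0.42)]
```

View pics/scene6.png

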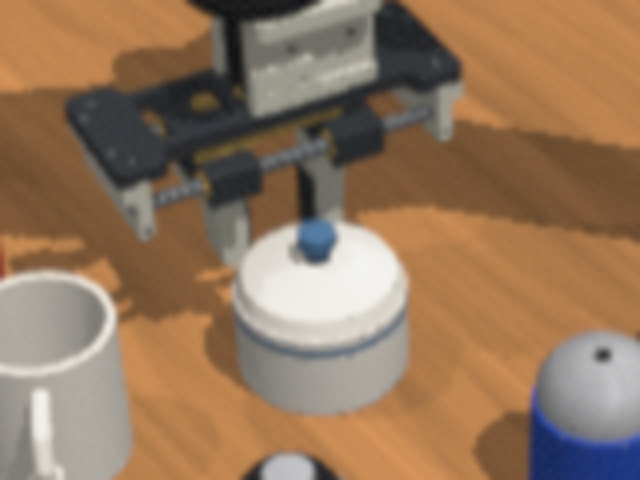

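Call:
step_arm(rows="0 0 0 0.4 0.03 0 0.39;0 0 0 0.4 0.03 0 0.39;0 0 0 0.4 0.03 0 0.39;0 0 0 0.4 0.03 0 0.39;0 0 0 0.4 0.03 0 0.39;0 0 0 0.4 0.03 0 0.39;0 0 0 0.4 0.03 0 0.39;0 0 0 0.4 0.03 0 0.39;0 0 0 0.4 0.03 0 0.39;0 0 0 0.4 0.03 0 0.39;0 0 0 0.4 0.03 0 0.39;0 0 0 0.4 0.03 0 0.39;0 0 0 0.4 0.03 0 0.39;0 0 0 0.4 0.03 0 0.39;0 0 0 0.4 0.03 0 0.39;0 0 0 0.4 0.03 0 0.39;0 0 0 0.4 0.03 0 0.39;0 0 0 0.4 0.03 0 0.39;0 0 0 0.4 0.03 0 0.39;0 0 0 0 0 0 0.39")

```text
t: 12.22
position: [0.5293, -0.1486, 0.0254]
orientation: [-0.0, 0.756, 0.655, 0.0]
contact_force: [-0.3, 0.1, 0.2]
width: 0.036
```

```bash
python3 look.py 7 .536 -.098
```

```text
t 12.22 p [ 0.5293 -0.1486  0.0254] xhead 81.8 z [-0.e+00  6.e-04 -1.e+00] F [-0.3  0.1  0.2] w 0.036
butter_bell ['scene'] [ 0.5357 -0.101 ] 0.096
butter_bell ['scene'] [ 0.5357 -0.101 ] 0.096
bell in tool [ 0.048  -0.0004  0.    ]
top knob []
scene knob [(array([ 0.5386, -0.1021]), 0.66)]
```

View pics/scene7.png

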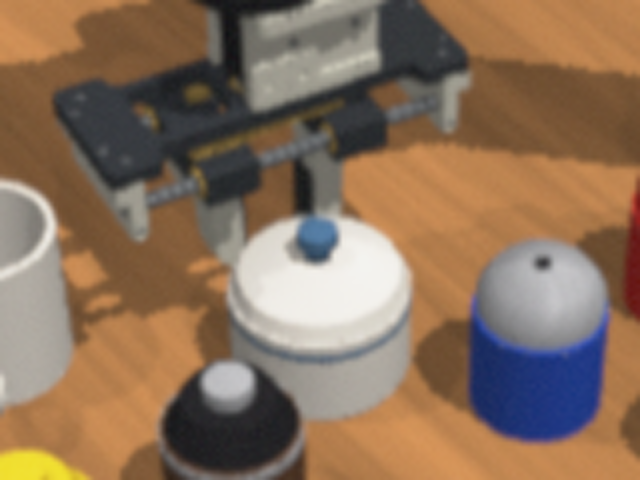

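View pics/top7.png

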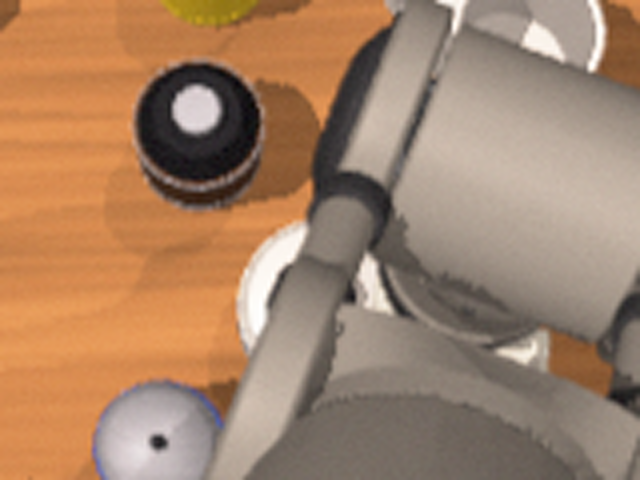

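Call:
step_arm(rows="0 0 0 0.35 0 0 0.39;0 0 0 0.35 0 0 0.39;0 0 0 0.35 0 0 0.39;0 0 0 0.35 0 0 0.39;0 0 0 0.35 0 0 0.39;0 0 0 0.35 0 0 0.39;0 0 0 0.35 0 0 0.39;0 0 0 0.35 0 0 0.39;0 0 0 0.35 0 0 0.39;0 0 0 0.35 0 0 0.39;0 0 0 0 0 0 0.39")

```text
t: 13.43
position: [0.5342, -0.114, 0.0254]
orientation: [-0.0, 0.756, 0.655, 0.0]
contact_force: [0.5, -0.3, 0.5]
width: 0.0356
```

```bash
python3 look.py 8 .5415 -.0635
```

```text
t 13.43 p [ 0.5342 -0.114   0.0254] xhead 81.8 z [-0.e+00  6.e-04 -1.e+00] F [ 0.5 -0.3  0.5] w 0.0356
butter_bell ['scene'] [ 0.5422 -0.0647] 0.101
butter_bell ['scene'] [ 0.5422 -0.0647] 0.101
bell in tool [0.0499 0.0008 0.    ]
top knob []
scene knob [(array([ 0.5429, -0.0678]), 0.62), (array([ 0.5851, -0.006 ]), 0.27)]
```

View pics/scene8.png

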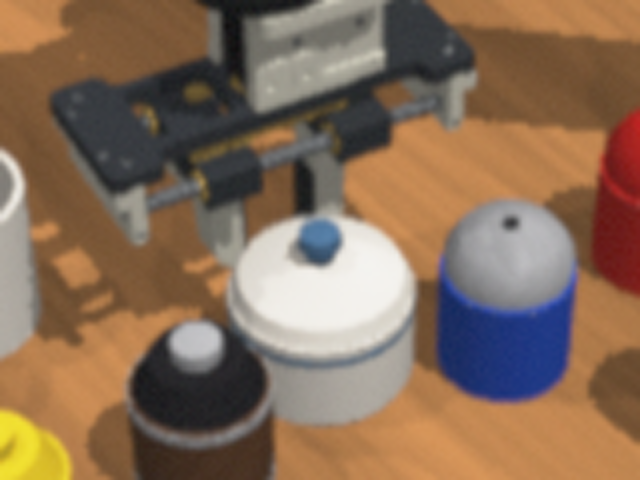

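View pics/top8.png

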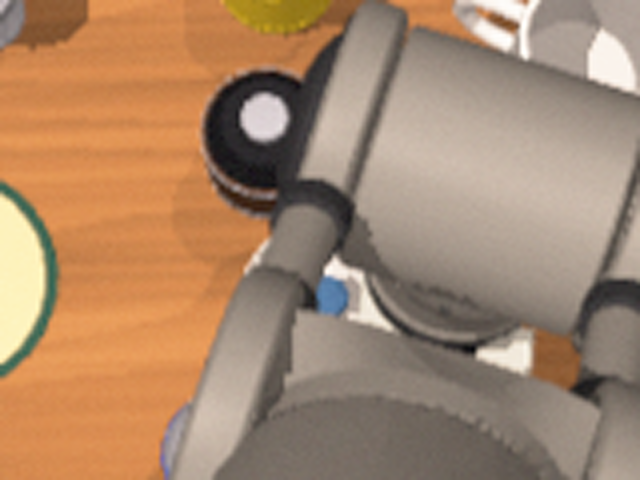

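Call:
step_arm(rows="0 0 0 0.3 0 0 0.39;0 0 0 0.3 0 0 0.39;0 0 0 0.3 0 0 0.39;0 0 0 0.3 0 0 0.39;0 0 0 0.3 0 0 0.39;0 0 0 0.3 0 0 0.39;0 0 0 0.3 0 0 0.39;0 0 0 0.3 0 0 0.39;0 0 0 0 0 0 0.39")

```text
t: 14.48
position: [0.5376, -0.0904, 0.0254]
orientation: [-0.0, 0.756, 0.655, 0.0]
contact_force: [-0.5, -0.1, -0.1]
width: 0.0364
```

```bash
python3 look.py 9 .545 -.0395
```

```text
t 14.48 p [ 0.5376 -0.0904  0.0254] xhead 81.8 z [ 0.e+00  5.e-04 -1.e+00] F [-0.5 -0.1 -0.1] w 0.0364
butter_bell ['scene'] [ 0.5454 -0.0411] 0.075
butter_bell ['scene'] [ 0.5454 -0.0411] 0.075
bell in tool [0.0499 0.0006 0.    ]
top knob [(array([0.5585, 0.1291]), 0.61), (array([ 0.5397, -0.0448]), 0.46)]
scene knob [(array([ 0.5422, -0.0382]), 0.69)]
```

View pics/scene9.png

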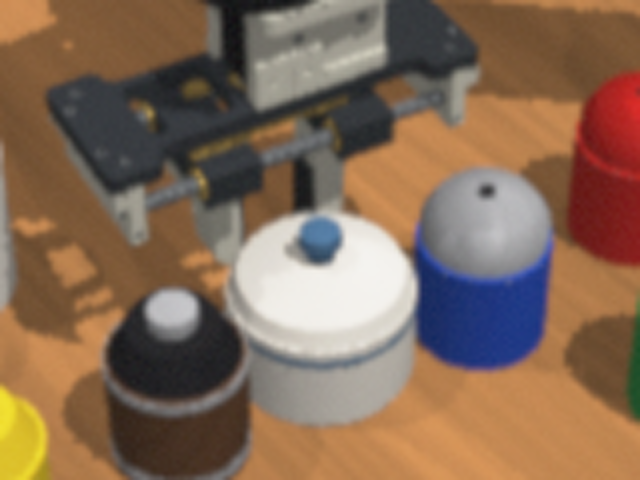

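Call:
step_arm(rows="0 0 0 0.3 0 0 0.39;0 0 0 0.3 0 0 0.39;0 0 0 0.3 0 0 0.39;0 0 0 0.3 0 0 0.39;0 0 0 0.3 0 0 0.39;0 0 0 0.3 0 0 0.39;0 0 0 0 0 0 0.39")

```text
t: 15.37
position: [0.5402, -0.0726, 0.0254]
orientation: [-0.0, 0.756, 0.655, 0.0]
contact_force: [-0.1, 0.1, -0.8]
width: 0.0356
```

```bash
python3 look.py 10 .5475 -.0215
```

```text
t 15.37 p [ 0.5402 -0.0726  0.0254] xhead 81.8 z [ 0.e+00  4.e-04 -1.e+00] F [-0.1  0.1 -0.8] w 0.0356
butter_bell ['scene'] [ 0.5476 -0.0233] 0.067
butter_bell ['scene'] [ 0.5476 -0.0233] 0.067
bell in tool [0.0498 0.0003 0.    ]
top knob [(array([ 0.5418, -0.0222]), 0.58)]
scene knob [(array([ 0.548 , -0.0224]), 0.54)]
```

View pics/scene10.png

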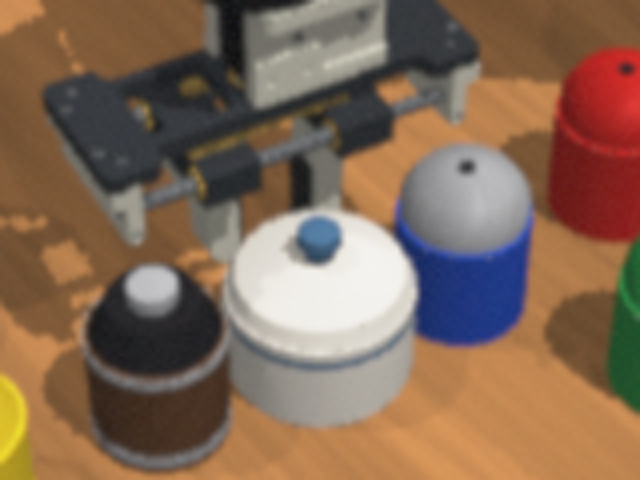

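View pics/top10.png

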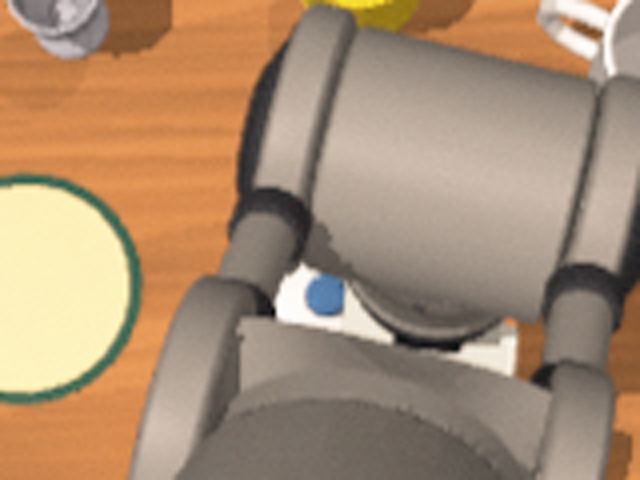

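Run:
```python
from h import *
c=camera("scene"); s,M=st()
im=c["pixels"].copy()
P=proj(c,[.5475,-.0215,.04]); x0=int(P[0]-80);y0=int(P[1]-75); print(x0,y0)
# left bracket bottom front, assume tool x=.030
for name,(u,v),tx in [("brL",(130,240),.030),("brR",(455,125),.030),("tipL",(232,262),.0095),("clampL",(262,190),.03),("clampR",(392,148),.03)]:
    p=(x0+u/4,y0+v/4); o=np.array(c["xyz"]); d=ray(c,p)-o
    oo=M.T@(o-s["position"]); dd=M.T@d
    for t in (tx-.008,tx,):
        k=(t-oo[0])/dd[0]; q=oo+k*dd; print(name,t,"tool",q.round(4),"z",(o+k*d)[2].round(4))
cv2.imwrite("pics/s11.png",cv2.resize(im[y0:y0+75,x0:x0+100],None,fx=8,fy=8,interpolation=cv2.INTER_CUBIC))
```

```text
t 15.72 p [ 0.5401 -0.0733  0.0254] xhead 81.77 z [-0.e+00  2.e-04 -1.e+00] F [-0.4  0.6 -0.3] w 0.0356
259 184
brL 0.022 tool [ 0.022   0.0814 -0.068 ] z 0.0933
brL 0.03 tool [ 0.03    0.0846 -0.0762] z 0.1015
brR 0.022 tool [ 0.022  -0.0903 -0.0638] z 0.0892
brR 0.03 tool [ 0.03   -0.0849 -0.072 ] z 0.0974
tipL 0.0014999999999999996 tool [ 0.0015  0.0211 -0.0079] z 0.0332
tipL 0.0095 tool [ 0.0095  0.0249 -0.0165] z 0.0419
clampL 0.022 tool [ 0.022   0.0141 -0.0684] z 0.0937
clampL 0.03 tool [ 0.03    0.0182 -0.0766] z 0.1019
clampR 0.022 tool [ 0.022  -0.0554 -0.0642] z 0.0896
clampR 0.03 tool [ 0.03   -0.0504 -0.0724] z 0.0978
```

View pics/s11.png

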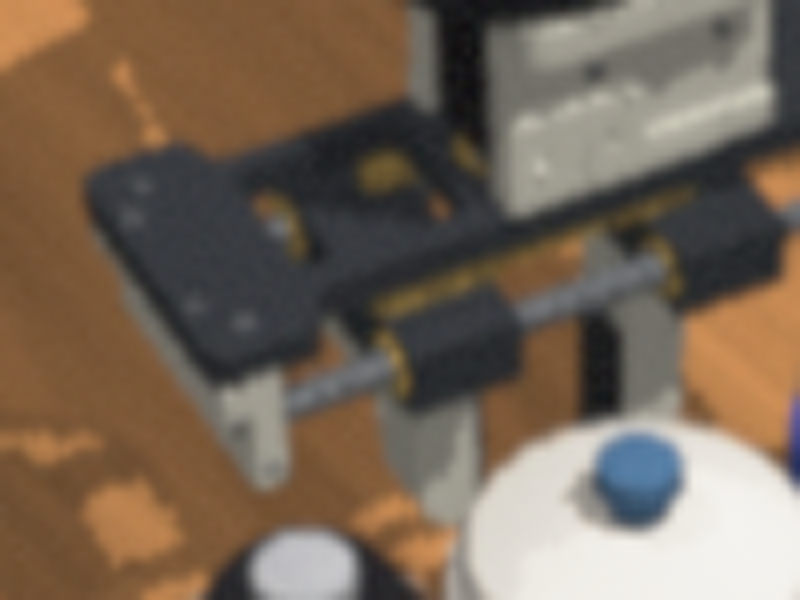

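Call:
step_arm(rows="0 0 0 -0.4 0 0 0.39;0 0 0 -0.4 0 0 0.39;0 0 0 0 0 -0.3 0.39;0 0 0 0 0 -0.2 0.39;0 0 0 0.2 0 0 0.39;0 0 0 0.3 0 0 0.39;0 0 0 0.3 0 0 0.39;0 0 0 0.3 0 0 0.39;0 0 0 0.3 0 0 0.39;0 0 0 0.3 0 0 0.39;0 0 0 0 0 0 0.39")

```text
t: 16.63
position: [0.5415, -0.0638, 0.0304]
orientation: [-0.0, 0.756, 0.655, 0.0]
contact_force: [-0.5, -1.1, 0.1]
width: 0.0358
```

```bash
python3 look.py 12 .5485 -.012
```

```text
t 16.63 p [ 0.5415 -0.0638  0.0304] xhead 81.8 z [ 1.e-04  2.e-04 -1.e+00] F [-0.5 -1.1  0.1] w 0.0358
butter_bell ['scene'] [ 0.5499 -0.0151] 0.036
butter_bell ['scene'] [ 0.5499 -0.0151] 0.036
bell in tool [0.0494 0.0014 0.    ]
top knob [(array([ 0.5437, -0.0191]), 0.43), (array([0.6878, 0.1067]), 0.29)]
scene knob [(array([ 0.5473, -0.0242]), 0.68)]
```

View pics/scene12.png

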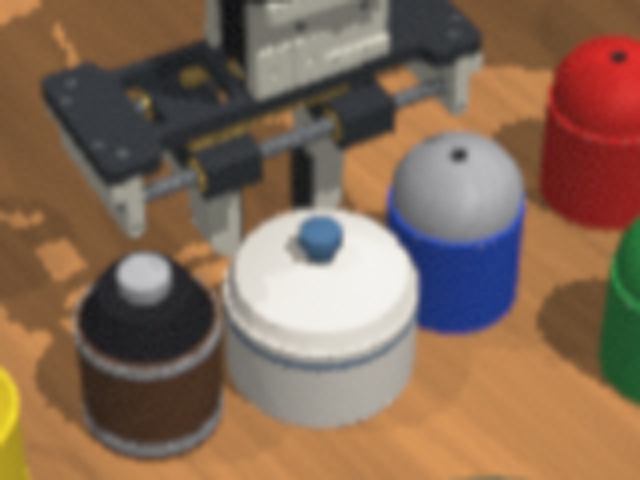

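Call:
step_arm(rows="0 0 0 0.25 0 0 0.39;0 0 0 0.25 0 0 0.39;0 0 0 0.25 0 0 0.39;0 0 0 0.25 0 0 0.39;0 0 0 0 0 0 0.39")

```text
t: 17.35
position: [0.5429, -0.054, 0.0304]
orientation: [-0.0, 0.756, 0.655, 0.0]
contact_force: [0.7, -1.5, 0.2]
width: 0.0363
```

```bash
python3 look.py 13 .550 -.002
```

```text
t 17.35 p [ 0.5429 -0.054   0.0304] xhead 81.79 z [ 1.e-04  3.e-04 -1.e+00] F [ 0.7 -1.5  0.2] w 0.0363
butter_bell ['scene'] [ 0.5512 -0.005 ] 0.042
butter_bell ['scene'] [ 0.5512 -0.005 ] 0.042
bell in tool [0.0496 0.0012 0.    ]
top knob [(array([ 0.546 , -0.0053]), 0.55)]
scene knob [(array([0.6598, 0.0176]), 0.68), (array([ 0.5572, -0.0022]), 0.52), (array([0.6035, 0.174 ]), 0.44)]
```

View pics/scene13.png

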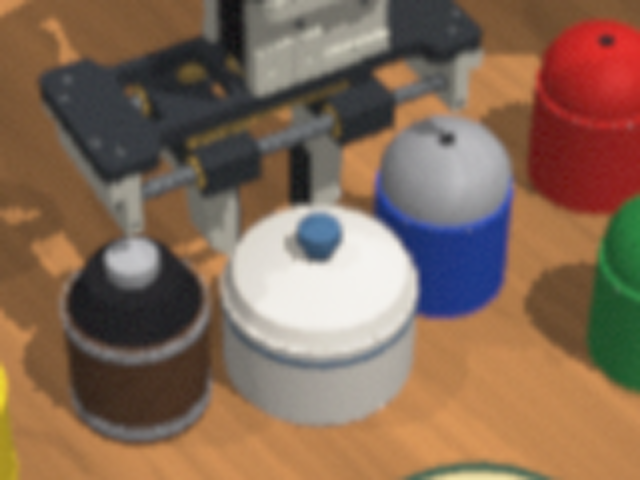

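Call:
step_arm(rows="0 0 0 0.2 0 0 0.39;0 0 0 0.2 0 0 0.39;0 0 0 0.2 0 0 0.39;0 0 0 0.2 0 0 0.39;0 0 0 0 0 0 0.39")

```text
t: 18.07
position: [0.5441, -0.0462, 0.0305]
orientation: [0.0, 0.756, 0.655, 0.0]
contact_force: [0.2, -1.3, -0.2]
width: 0.0359
```

```bash
python3 look.py 14 .551 .004
```

```text
t 18.07 p [ 0.5441 -0.0462  0.0305] xhead 81.79 z [ 2.e-04  2.e-04 -1.e+00] F [ 0.2 -1.3 -0.2] w 0.0359
butter_bell ['scene'] [0.5523 0.0029] 0.04
butter_bell ['scene'] [0.5523 0.0029] 0.04
bell in tool [0.0498 0.001  0.    ]
top knob [(array([0.545 , 0.0017]), 0.47)]
scene knob [(array([0.5563, 0.0013]), 0.63)]
```

View pics/scene14.png

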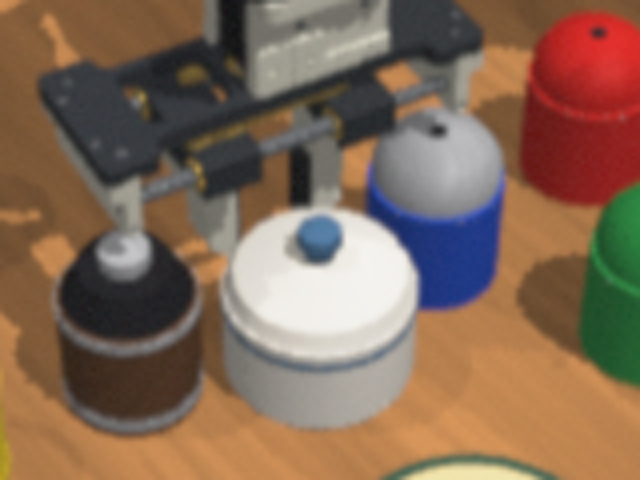

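Call:
step_arm(rows="0 0 0 0.2 0 0 0.39;0 0 0 0.2 0 0 0.39;0 0 0 0.2 0 0 0.39;0 0 0 0.2 0 0 0.39;0 0 0 0.2 0 0 0.39;0 0 0 0 0 0 0.39")

```text
t: 18.87
position: [0.5455, -0.0362, 0.0304]
orientation: [-0.0, 0.756, 0.655, 0.0]
contact_force: [-0.4, -1.7, 0.3]
width: 0.0359
```

Call:
step_arm(rows="0 0 0 0.35 0 0 0.39;0 0 0 0.35 0 0 0.39;0 0 0 0.35 0 0 0.39;0 0 0 0.35 0 0 0.39;0 0 0 0.35 0 0 0.39;0 0 0 0.35 0 0 0.39;0 0 0 0.35 0 0 0.39;0 0 0 0.35 0 0 0.39;0 0 0 0.35 0 0 0.39;0 0 0 0.35 0 0 0.39;0 0 0 0.35 0 0 0.39;0 0 0 0.35 0 0 0.39;0 0 0 0.35 0 0 0.39;0 0 0 0.35 0 0 0.39;0 0 0 0 0 0 0.39")

```text
t: 20.12
position: [0.5525, 0.0127, 0.0304]
orientation: [-0.0, 0.756, 0.655, 0.0]
contact_force: [-0.2, -0.4, -0.1]
width: 0.0354
```

```bash
python3 look.py 15 .560 .063
```

```text
t 20.12 p [0.5525 0.0127 0.0304] xhead 81.8 z [ 1.e-04  6.e-04 -1.e+00] F [-0.2 -0.4 -0.1] w 0.0354
butter_bell ['scene'] [0.5593 0.062 ] 0.036
butter_bell ['scene'] [0.5593 0.062 ] 0.036
bell in tool [ 0.0498 -0.0004  0.    ]
top knob []
scene knob [(array([0.558 , 0.0597]), 0.55)]
```

View pics/scene15.png

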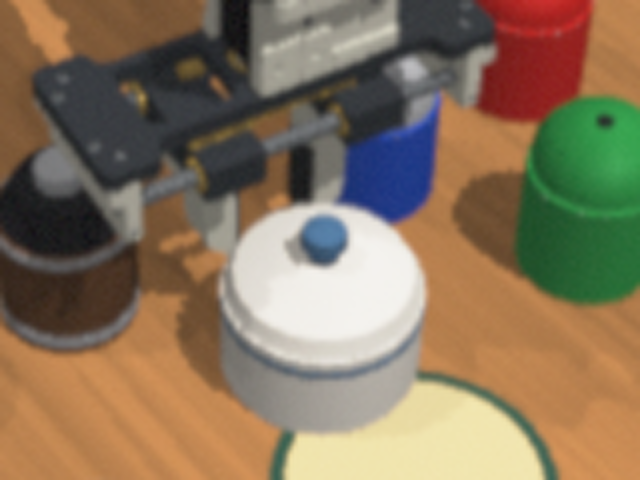

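View pics/top15.png

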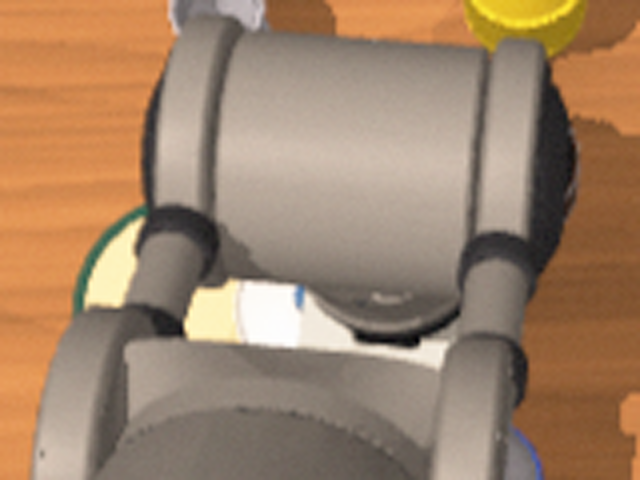

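Call:
step_arm(rows="0 0 0 0.4 0 0 0.39;0 0 0 0.4 0 0 0.39;0 0 0 0.4 0 0 0.39;0 0 0 0.4 0 0 0.39;0 0 0 0.4 0 0 0.39;0 0 0 0.4 0 0 0.39;0 0 0 0.4 0 0 0.39;0 0 0 0.4 0 0 0.39;0 0 0 0.4 0 0 0.39;0 0 0 0.4 0 0 0.39;0 0 0 0.4 0 0 0.39;0 0 0 0.4 0 0 0.39;0 0 0 0.4 0 0 0.39;0 0 0 0.4 0 0 0.39;0 0 0 0.4 0 0 0.39;0 0 0 0.4 0 0 0.39;0 0 0 0.4 0 0 0.39;0 0 0 0.4 0 0 0.39;0 0 0 0.3 0 0 0.39;0 0 0 0 0 0 0.39")

```text
t: 22.08
position: [0.5633, 0.0869, 0.0304]
orientation: [-0.0, 0.756, 0.655, 0.0]
contact_force: [0.2, 0.4, -0.3]
width: 0.0355
```

```bash
python3 look.py 16 .571 .137
```

```text
t 22.08 p [0.5633 0.0869 0.0304] xhead 81.8 z [ 2.e-04  6.e-04 -1.e+00] F [ 0.2  0.4 -0.3] w 0.0355
butter_bell ['scene'] [0.5709 0.136 ] 0.036
butter_bell ['scene'] [0.5709 0.136 ] 0.036
bell in tool [0.0498 0.0005 0.    ]
top knob []
scene knob [(array([0.5731, 0.1332]), 0.58)]
```

View pics/scene16.png

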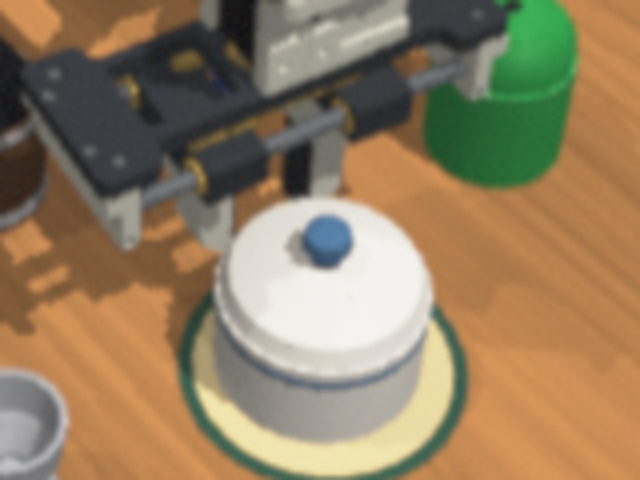

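Call:
step_arm(rows="0 0 0 -0.5 0 0 0.39;0 0 0 -1 0 0 0.39;0 0 0 -1 0 0 0.39;0 0 0 -1 0 0 0.39;0 0 0 0 0 -2 0.39;0 0 0 0 0 -3 0.39;0 0 0 0 0 -3 0.39;0 0 0 0 0 -3 0.39;0 0 0 0 0 -3 0.39;0 0 0 -3 0 -1 0.39;0 0 0 -4 0 0 0.39;0 0 0 -4 0 0 0.39;0 0 0 -4 0 0 0.39;0 0 0 -4 0 0 0.39;0 0 0 -4 0 0 0.39;0 0 0 -4 0 0 0.39;0 0 0 0 0 0 0.39;0 0 0 0 0 0 0.39")

```text
t: 23.88
position: [0.5183, -0.2186, 0.1801]
orientation: [-0.0, 0.758, 0.653, -0.0]
contact_force: [0.5, -0.1, -0.7]
width: 0.0358
```

```bash
cat > fin.py <<'E'
from fit import *
st(); cs={n:camera(n) for n in ["top","scene"]}
for n,c in cs.items(): cv2.imwrite(f"pics/{n}17.png",c["pixels"])
for t,g in {"butter_bell":(.571,.136),"cork_mat":(.57,.14),"egg_cup":(.7145,.11),"mug":(.667,-.208)}.items():
    try: fit(cs,t,g)
    except Exception as x: print(t,x)
E
python3 fin.py
```

```text
t 23.88 p [ 0.5183 -0.2186  0.1801] xhead 81.49 z [-4.e-04  4.e-04 -1.e+00] F [ 0.5 -0.1 -0.7] w 0.0358
butter_bell ['top'] [0.5671 0.1357] 0.029
butter_bell ['scene'] [0.5713 0.1368] 0.039
butter_bell ['top', 'scene'] [0.5681 0.1355] 0.051
cork_mat [] [0.564 0.136] nan
egg_cup ['top'] [0.713  0.1147] 0.136
egg_cup ['scene'] [0.7184 0.1147] 0.054
egg_cup ['top', 'scene'] [0.7164 0.1147] 0.152
mug ['top'] [ 0.6622 -0.2007] 0.152
mug ['scene'] [ 0.6666 -0.2015] 0.041
mug ['top', 'scene'] [ 0.6656 -0.2021] 0.115fit.py:30: RuntimeWarning: invalid value encountered in scalar divide
  out["+".join(k)]=r.x; print(t,k,np.round(r.x,4),round(r.fun/len(k),3))
```

View pics/scene17.png

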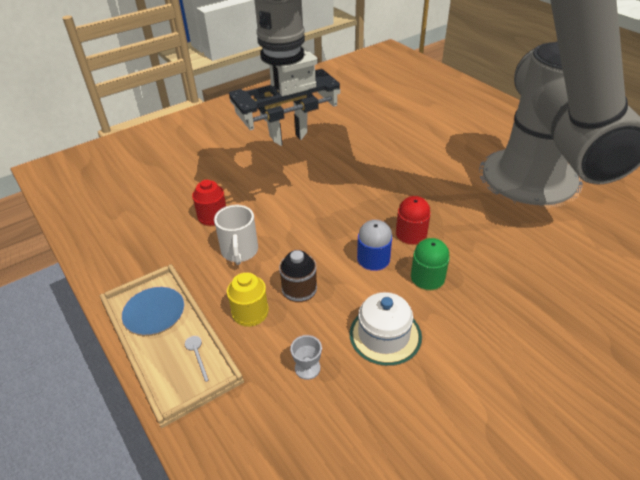

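View pics/top17.png

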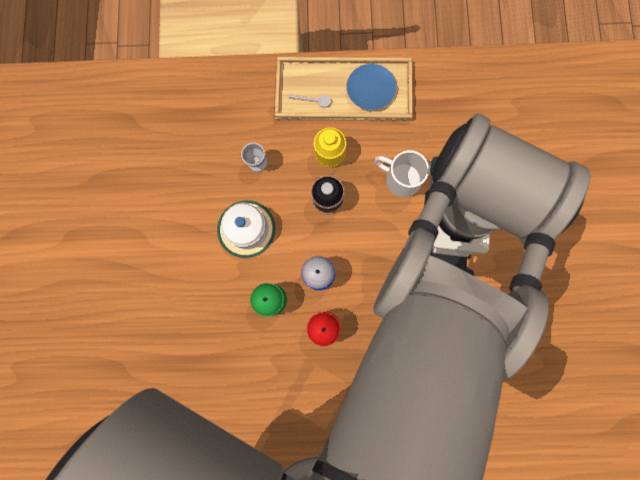

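The bell stands upright at scene (386,325), inside the mat's green rim. The egg cup and mug are where they were, and the hand is well clear.

```bash
python3 -c "
from bench import *
print(finish_job())"
```

```text
the job is handed in; nothing more can be done
None
```

I pushed the butter bell with both fingertips, used as a two-point cradle, through the gap between the blue shaker and the mill. It now stands on the cork mat, and I backed the hand off, raised it clear and handed the job in at about 24 s.

**Final position:** each camera puts the bell's centre 3–5 mm from the mat's centre as measured at the start; up to 18 mm would still be wholly on the mat. Both pictures show the bell upright inside the green rim.

**Other objects:** the egg cup and mug measured within about 1 mm of where they began. The forces read at each stop never exceeded about 2 N, so I saw no sign of a knock against the shaker or mill.

**Checks that failed or disagreed:**
- **Hand height:** the cameras and a slow test descent, which met no table, showed the hand riding about 30–35 mm higher than the reported TCP height and given finger length imply. I set the pushing height by the pictures instead. I also paused in the gap to raise the hand 5 mm so the gripper's body would clear the mill.
- **Camera offset:** the two cameras differ by 2–6 mm in x, so I compared positions within each camera.
- **Mat after placing:** the network could not find the mat once the bell covered it, so that check rests on its earlier position and the pictures.
- **Knob and egg cup fits:** the network sometimes reported the knob in the wrong place, and I ignored those. The top camera's egg cup and mug fits were poor.

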